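Open the wide control case on the automation trainer bench

TASK

Open the wider of the two grey control cases so that its modules can be reached: lift its lid by the bar handle, past the point where the gas struts take over, and let go, so that the struts alone hold it fully up. Leave the narrower case shut.

Things in the scene. Friction and masses are not known exactly. Their poses are not given: they have to be found in the camera images.
- wide_lid (a joint): Lid angle of the wide case (may stand left or right): 0 shut, growing as the lid rises, 1.25 rad at its stop (72 degrees, fully up). Lid about 0.9 kg, grey, flat, 10 mm thick; its struts carry three quarters, so 1 to 3 N at the handle lift it. Let go below about 0.8 rad it sinks shut; from about 0.9 rad on the struts push it slowly up to its stop and hold it.
- wide_lid_handle (a point): Middle of the wide lid's handle: round dark steel bar, 12 mm thick, 120 mm long, parallel to the lid's front edge (robot's side) and 45 mm out from it in the lid's plane, on an arm at each end; open gap behind it, free space below. Shut: 105 mm above the table. Axes turn with the lid: y along the bar, x from bar to hinge, z out of the lid's top. 235 mm from the hinge line.
- wide_lid_hinge (a point): Middle of the wide lid's hinge line, on the case's far rim, 100 mm above the table; axes as the handle's, turning with the lid: y is the hinge line, and the handle, on its -x side, rises as the lid opens. The case is a grey box fixed to the table, 190 mm deep, 240 mm wide, 100 mm high, turned up to 11 degrees; a gas strut outside each side stands out 15 mm.
- narrow_lid (a joint): Lid angle of the other, narrower case, which must stay shut (0): same grey make, height, depth and struts, but 150 mm wide with a 90 mm bar; a small black relay lies on its lid.

How it is judged:
By the outcome, as a careful person would: the job done as asked, in the order asked, and still so for the second after the job is handed in, with the robot touching nothing.
It also fails if it takes over 37 s, if anything falls off the work surface, if the arm or the gripper's body presses on something with over 40 N, if the wrist force passes 120 N, or if a joint passes its speed limit or range.

ROBOT

A 6-joint arm with a two-finger parallel gripper is mounted at the origin on the work surface. World frame = base frame: x ahead of the robot, y to its left, z up, the work surface at z = 0. Lengths are in m, angles in degrees, forces in N, time in s.
With the tool pointing down it reaches from about 0.325 to 0.85 m from the base axis. Payload 15.5 kg.
Tool frame: the origin (TCP) lies midway between the tips of the shut fingers; the grasp point (between the pads) lies 19 mm behind it; z points along the fingers, y is the line along which they close (so a half turn about z gives the same grasp; the last joint's range is limited). The gripper opens to 91 mm and grips with 3 to 60 N. Pads are 32 mm wide; open, the fingers measure 118 mm over their backs; the gripper's body (76 mm by 178 mm) begins 60 mm behind the grasp point.
Start: joints at [-78.409, 28.281, 77.091, -0, 74.628, -5.472], TCP at [0.183, -0.597, 0.214] pointing down, gripper open.
Joint ranges: [-166.48, 166.48], [-47.26, 123.95], [12.59, 153.08], [-70.14, 250.14], [6.76, 159.57], [-176.63, 176.63]. Speed limits (degrees/s): [108.29, 108.29, 147.25, 172.46, 172.46, 172.46].

INTERFACE

Orientations are given as a 3x3 rotation matrix whose columns are the frame's x, y, z axes.
In Python, from bench import ctrl gives the robot as it stands. The module is installed in compiled form; this text tells all that it offers. Calls block until the motion is done:
- ctrl.goto(position, orientation): joint-space move of the TCP to a pose.
- ctrl.move_l(position, vel=0.15, ori=None, contact_N=None): straight line of the TCP; ori=None keeps the orientation; vel is the mean speed in m/s. With contact_N (N) it stops when the force on the tool has changed by that much, and returns True; else False.
- ctrl.movej(angles): joint-space move.
- ctrl.command_gripper(opening): opening from 0.0 (shut) to 1.0 (fully open); the grip force is fixed at half the most; returns when the fingers have stopped.
- ctrl.sleep(seconds).
- ctrl.ik(position, orientation): joint angles nearest the present ones, or None.
- ctrl.read_camera(name): name is "scene" or "top" or "wrist"; returns the picture (480x640x3 uint8, blue, green, red); there is no depth.
- ctrl.camera_params(name): a dict with "fx", "fy", "cx", "cy" (pixels), "pose" (4x4, takes a point from camera to world coordinates); the wrist camera has in their place "T_tool_cam" (4x4, takes a point from camera to tool coordinates, whose origin is the TCP and whose axes are the flange's). Camera axes: x right, y up, looking along -z (the intrinsics and any distortion apply to the point x, -y, -z); pixel columns grow to the right and rows downward; lengths in m; the calibration is good to about 2 mm. A picture is of the moment at which its call begins: read the wrist's pose just before it. camera_params takes no time and is no camera call.
A pose or a line that the arm cannot do raises ctrl.MotionError and nothing moves.
- ctrl.sign_off(): hands the job in; it is judged then, once.
Readings, each from a call of its own:
- ctrl.current_t(): time.
- ctrl.current_q(): joint angles.
- ctrl.current_dq(): joint speeds.
- ctrl.current_effort(): joint torques, N m.
- ctrl.current_tool_pos(): TCP position.
- ctrl.current_eef_rot(): TCP orientation.
- ctrl.current_contact_force(): force on the tool from outside, world axes, zero at the start.
- ctrl.current_wrist_torque(): the same for the moment, N m.
- ctrl.current_grip_width(): opening from 0.0 (shut) to 1.0 (fully open).
- ctrl.current_grasp_force(): force on a finger pad.
Only numpy, scipy, OpenCV 4.12 (cv2) and the standard library are available. Lean on these libraries where they do the work, as an engineer would, in place of code of your own. Each camera call takes 0.05 s, during which the arm holds its last target. There are 200 camera calls.

## Working session

There is one attempt and no reset: what is moved stays moved. The work goes in short steps, each a Python script; the robot and the scene stay as the last script left them, time stands still between calls to the robot, and variables do not carry over. Pictures are saved under pics/ and viewed, at most 10 in all, crops included, and the job is handed in when it is done.

```bash
mkdir -p pics
python3 - <<'E'
from bench import ctrl
import cv2,numpy as np
for n in("top","scene"):
    cv2.imwrite(f"pics/{n}0.png",ctrl.read_camera(n)); p=ctrl.camera_params(n); print(n,{k:(np.round(v,4).tolist() if k=='pose' else v) for k,v in p.items()})
print(ctrl.camera_params("wrist"),ctrl.current_eef_rot(),ctrl.current_t())
E
```

```text
top {'fx': 446.6555486499839, 'fy': 446.6555486499839, 'cx': 325.13955778103656, 'cy': 236.58103306248574, 'pose': [[-0.0303, 0.9752, -0.2193, 0.4251], [-0.9995, -0.0309, 0.0005, -0.0287], [-0.0063, 0.2193, 0.9756, 0.9137], [0.0, 0.0, 0.0, 1.0]]}
scene {'fx': 510.0878705292561, 'fy': 510.0878705292561, 'cx': 315.24758054114824, 'cy': 239.1346303354939, 'pose': [[0.1178, -0.7317, 0.6714, 1.1538], [0.993, 0.0939, -0.0719, -0.07], [-0.0104, 0.6752, 0.7376, 0.7874], [0.0, 0.0, 0.0, 1.0]]}
{'fx': 342.4516774284049, 'fy': 342.4516774284049, 'cx': 319.0008032354426, 'cy': 246.84041057412873, 'T_tool_cam': array([[ 4.96728415e-04,  9.63972245e-01,  2.66002378e-01,
         7.48702733e-02],
       [ 9.99999876e-01, -4.66288677e-04, -1.77588676e-04,
        -1.24156962e-04],
       [-4.71566578e-05,  2.66002433e-01, -9.63972356e-01,
        -1.71453519e-01],
       [ 0.00000000e+00,  0.00000000e+00,  0.00000000e+00,
         1.00000000e+00]])} [[ 9.55980736e-01  2.93429358e-01 -2.09721739e-04]
 [ 2.93429413e-01 -9.55980172e-01  1.04413617e-03]
 [ 1.05890383e-04 -1.05971260e-03 -9.99999433e-01]] 0.1
```

View pics/top0.png

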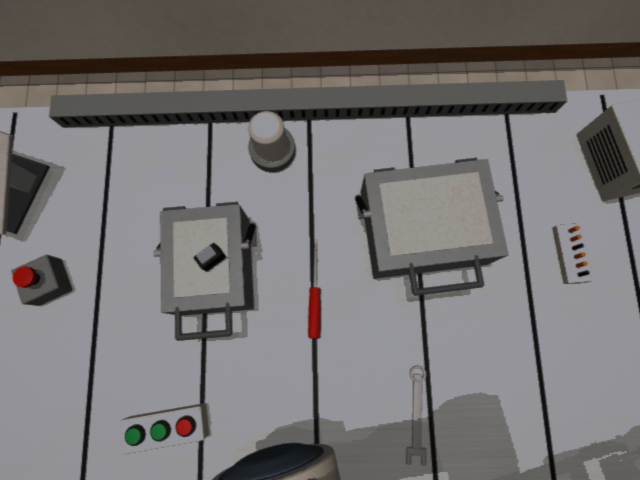

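View pics/scene0.png

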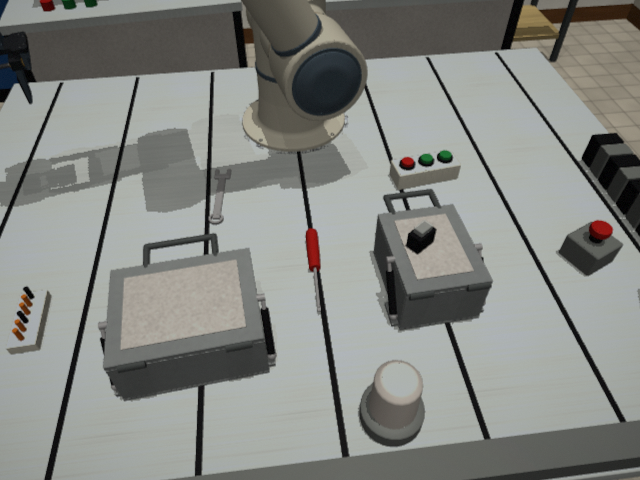

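The wide case is the one on the robot's right. In the top view its bar runs from about (415,291) to (482,286) and its lid corners are (363,173), (488,159), (506,259) and (379,276). The scene view shows the bar from (145,247) to (216,238). The relay lies on the other, narrower case. Next I measure the bar and hinge and check the arm can reach the arc.

```bash
cat > h.py <<'E'
import numpy as np, cv2
from bench import ctrl
def ray(n,uv,z):
    p=ctrl.camera_params(n);T=p["pose"]
    d=T[:3,:3]@np.array([(uv[0]-p["cx"])/p["fx"],-(uv[1]-p["cy"])/p["fy"],-1]); o=T[:3,3]
    return o+d*(z-o[2])/d[2]
def bar(n,x0,x1,y0,y1,xa,xb):
    """columns x0..x1 between arms: fit bar centre line; ends at columns xa, xb (outer)"""
    g=cv2.cvtColor(cv2.imread(f"pics/{n}0.png"),cv2.COLOR_BGR2GRAY)
    pts=[]
    for u in range(x0,x1):
        c=g[y0:y1,u].astype(int); v=int(np.argmin(c)); w=np.clip(130-c[max(0,v-5):v+6],0,None)
        pts.append((u,y0+max(0,v-5)+(w*np.arange(len(w))).sum()/max(w.sum(),1)))
    a,b=np.polyfit(*np.array(pts).T,1); r=np.std([v-a*u-b for u,v in pts])
    print(n,"line",a,b,"res",r)
    return [ray(n,(u,a*u+b),.105) for u in(xa,xb)]
def R_of(th_yaw,pitch,s):
    f=np.array([np.cos(th_yaw),np.sin(th_yaw),0]); l=np.array([-f[1],f[0],0])
    d=np.cos(pitch)*f-np.sin(pitch)*np.array([0,0,1]); x=s*l
    return np.column_stack([x,np.cross(d,x),d])
E
python3 - <<'E'
from h import *
for n,a in(("top",(425,472,277,300,412,485)),("scene",(153,210,232,252,144,218))):
    P=bar(n,*a); e=P[0]-P[1]; 
    if e[1]<0:e=-e
    print(n,np.round(P,4),"len",np.linalg.norm(e),"mid",(P[0]+P[1])/2,"yaw",np.degrees(np.arctan2(-e[0],e[1])))
C=[ray("top",c,.11) for c in((363,173),(488,159),(506,259),(379,276))]
print(np.round(C,3),[np.linalg.norm(C[i]-C[i-3]) for i in range(4)])
bm=(P[0]+P[1])/2; 
P=bar("top",425,472,277,300,412,485); bm=(bm+(P[0]+P[1])/2)/2
e=P[0]-P[1]; yaw=np.arctan2(-e[0],e[1]); f=np.array([np.cos(yaw),np.sin(yaw),0]); H=bm+.235*f; H[2]=.1
print("bar",bm,"hinge",H,"rear-mid",(C[0]+C[1])/2)
for pd in(30,40,50,60):
  for s in(1,-1):
    R=R_of(yaw,np.radians(pd),s); 
    out=[]
    for back,t in((.1,0),(0,0),(0,.3),(0,.6),(0,.9),(0,1.1),(.1,1.1)):
        g=H+.235*(-np.cos(t)*f+np.sin(t)*np.array([0,0,1]))+.005*np.array([0,0,1.])-back*R[:,2]
        q=ctrl.ik(g+.019*R[:,2],R); out.append(None if q is None else np.round(q).astype(int).tolist())
    print(pd,s,out)
E
```

```text
top line -0.13389455278031553 348.92582321242037 res 0.3198559337828942
top [[ 0.4964 -0.1823  0.105 ]
 [ 0.5099 -0.3153  0.105 ]] len 0.13375478349602443 mid [ 0.50313394 -0.24879685  0.105     ] yaw 5.796318919406699
scene line -0.10606023889628802 261.0868904270238 res 1.9716358404914087
scene [[ 0.5095 -0.3113  0.105 ]
 [ 0.5071 -0.179   0.105 ]] len 0.13237123703081288 mid [ 0.50832809 -0.24513105  0.105     ] yaw 1.0243256610168197
[[ 0.727 -0.105  0.11 ]
 [ 0.748 -0.345  0.11 ]
 [ 0.554 -0.357  0.11 ]
 [ 0.53  -0.124  0.11 ]] [np.float64(0.2413043586246575), np.float64(0.19480545337893018), np.float64(0.23370045093247852), np.float64(0.1987317230968341)]
top line -0.13389455278031553 348.92582321242037 res 0.3198559337828942
bar [ 0.50573102 -0.24696395  0.105     ] hinge [ 0.73952951 -0.22323074  0.1       ] rear-mid [ 0.73775854 -0.22507018  0.11      ]
30 1 [[-76, 39, 134, 94, 59, -172], [-61, 47, 129, 110, 58, -175], [-60, 35, 127, 103, 54, -160], [-56, 26, 121, 96, 50, -142], [-49, 21, 114, 90, 45, -126], [-45, 20, 109, 87, 42, -117], [-55, 11, 112, 76, 51, -111]]
30 -1 [
[... 735 characters left out ...]
], [-42, 17, 101, 45, 42, -76], [-38, 17, 95, 40, 44, -68], [-44, 9, 94, 37, 55, -66]]
50 -1 [[-60, 21, 122, 66, 40, 60], [-51, 33, 120, 87, 33, 44], [-50, 24, 116, 68, 35, 68], [-46, 19, 109, 54, 39, 88], [-42, 17, 101, 45, 42, 104], [-38, 17, 95, 40, 44, 112], [-44, 9, 94, 37, 55, 114]]
60 1 [[-52, 18, 114, 42, 39, -89], [-46, 30, 114, 57, 28, -101], [-45, 22, 110, 42, 35, -83], [-42, 18, 102, 33, 43, -69], [-38, 17, 94, 27, 49, -58], [-35, 19, 87, 24, 53, -52], [-38, 11, 84, 23, 64, -51]]
60 -1 [[-52, 18, 114, 42, 39, 91], [-46, 30, 114, 57, 28, 79], [-45, 22, 110, 42, 35, 97], [-42, 18, 102, 33, 43, 111], [-38, 17, 94, 27, 49, 122], [-35, 19, 87, 24, 53, 128], [-38, 11, 84, 23, 64, 129]]
```

Bar mid is at (0.503, -0.247, 0.105) with a yaw of about 5.5°. The lid measures 241 x 195 mm and the hinge is 235 mm behind the bar, so the sizes agree with those given. I'll come in pitched 45° and cage the bar, after a wrist check.

```bash
cat >> h.py <<'E'
YAW=np.radians(5.5); F=np.array([np.cos(YAW),np.sin(YAW),0]); Z=np.array([0,0,1.])
BAR=np.array([.503,-.247,.105]); HG=BAR+.235*F
R=R_of(YAW,np.radians(45),-1); D=R[:,2]
def tcp(t,back=0.,n=0.): return HG+.235*(-np.cos(t)*F+np.sin(t)*Z)+n*(np.sin(t)*F+np.cos(t)*Z)+(.017-back)*D
E
python3 - <<'E'
from h import *
ctrl.goto(tcp(0,.11),R); ctrl.command_gripper(.45)
p=ctrl.current_tool_pos();Rt=ctrl.current_eef_rot()
im=ctrl.read_camera("wrist");c=ctrl.camera_params("wrist")
T=np.eye(4);T[:3,:3]=Rt;T[:3,3]=p;W=np.linalg.inv(T@c["T_tool_cam"])
L=np.array([-F[1],F[0],0])
for s in(-.06,0,.06):
    x=W[:3,:3]@(BAR+s*L)+W[:3,3]; uv=(c["cx"]+c["fx"]*x[0]/-x[2],c["cy"]-c["fy"]*x[1]/-x[2]); print(s,uv)
    cv2.circle(im,tuple(int(round(k)) for k in uv),3,(0,0,255),-1)
cv2.imwrite("pics/w1.png",im); print(ctrl.current_t(),p,ctrl.current_grip_width())
E
```

```text
-0.06 (np.float64(319.4527402341334), np.float64(172.75138731648974))
0 (np.float64(319.39576090406337), np.float64(249.13579047944978))
0.06 (np.float64(319.34504363418534), np.float64(317.1255050818138))
2.5917 [ 0.43754756 -0.25329762  0.1707505 ] 0.4527099447720931
```

View pics/w1.png

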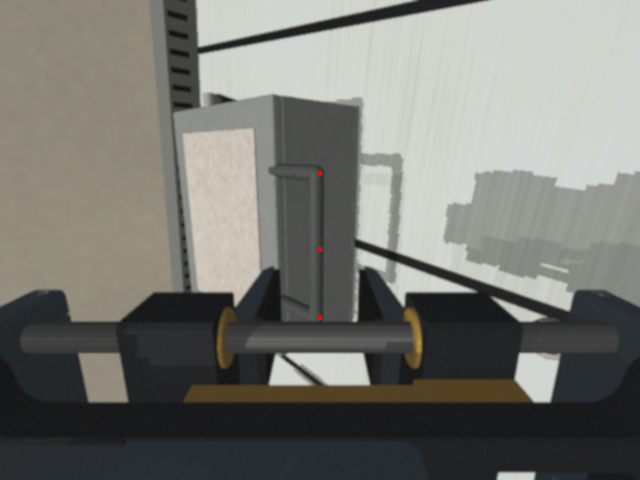

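The projected bar points fall within about 2 px of the real bar, which runs from (318,170) to (318,318) and is centred between the fingers. I'll move in, narrow the cage and lift along the arc.

Run:
```python
from h import *
np.set_printoptions(precision=3,suppress=True)
print("hit",ctrl.move_l(tcp(0),vel=.08,contact_N=10)); ctrl.command_gripper(.25)
print(ctrl.current_t(),ctrl.current_tool_pos()-tcp(0),ctrl.current_grip_width(),ctrl.current_contact_force())
for t in np.linspace(0,1.12,9)[1:]:
    h=ctrl.move_l(tcp(t),vel=.09,contact_N=20); print(round(t,2),h,ctrl.current_contact_force(),ctrl.current_grasp_force())
    if h: break
print(ctrl.current_t()); cv2.imwrite("pics/s2.png",ctrl.read_camera("scene"))
```

```text
hit False
4.6 [-0. -0.  0.] 0.2524963395018575 [ 0.174  0.283 -0.42 ]
0.14 False [-3.917 -1.408 -1.513] 1.3190332800149918
0.28 False [ 0.635  0.143 -1.265] 0.3943066857755184
0.42 False [ 0.293 -0.562  0.074] 0.3216627147048712
0.56 False [-0.068 -0.022 -0.232] 0.23307052440941334
0.7 False [-0.6   -0.228  0.206] 0.10021411813795567
0.84 False [-0.764  0.08  -0.485] 0.0
0.98 False [-0.419 -0.2    0.436] 0.34351771697402
1.12 False [0.121 0.357 2.365] 0.8106653206050396
8.7333
```

View pics/s2.png

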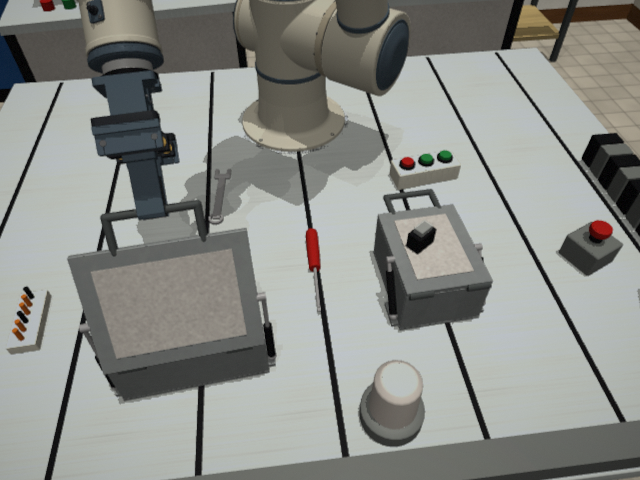

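The lid is up, with the bar at about (155,210) held between the fingers. The narrow case is untouched. Now I release, back off and check.

Run:
```python
from h import *
ctrl.command_gripper(.8)
print(ctrl.move_l(tcp(1.12,.13),vel=.12,contact_N=15),ctrl.current_contact_force()); ctrl.sleep(3)
a=ctrl.read_camera("scene"); ctrl.sleep(1); b=ctrl.read_camera("scene")
print("moving px",(cv2.absdiff(a,b).max(2)>30).sum(),ctrl.current_t()); cv2.imwrite("pics/s3.png",b)
```

```text
False [-1.22919653 -0.21889175  0.09472906]
moving px 0 15.0
```

View pics/s3.png

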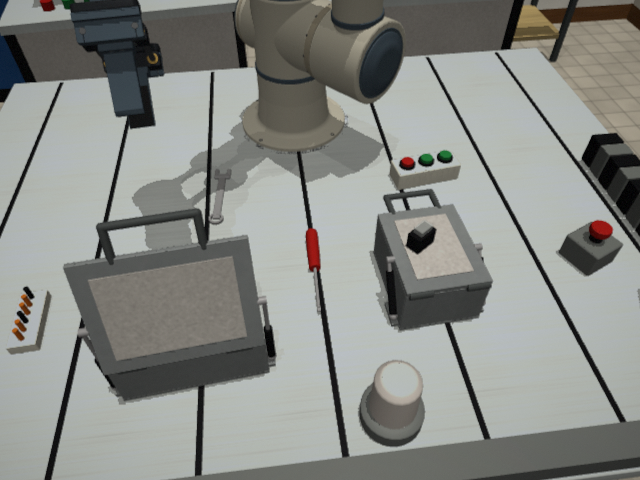

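The lid stands still with its bar middle at about (150,215). The gripper is well clear and the narrow case is shut. I'll check the angle against the projection, then hand in.

Run:
```python
from h import *
p=ctrl.camera_params("scene");W=np.linalg.inv(p["pose"]); e={}
for t in(1.0,1.12,1.25):
    x=W[:3,:3]@(tcp(t)-.017*D)+W[:3,3]; e[t]=(p["cx"]-p["fx"]*x[0]/x[2],p["cy"]+p["fy"]*x[1]/x[2])
print(e)
if abs(e[1.25][1]-215)<abs(e[1.12][1]-215): print(ctrl.sign_off(),ctrl.current_t())
```

```text
{1.0: (np.float64(154.08530100969418), np.float64(199.93783894302132)), 1.12: (np.float64(151.64691386143954), np.float64(204.67569840000863)), 1.25: (np.float64(149.4497644905473), np.float64(213.02847725217367))}
the job is handed in; nothing more can be done
the job is handed in; nothing more can be done
```

The wide case's lid is fully up at its stop (about 1.25 rad by camera) and held by its struts alone, the narrower case was left shut, the robot is clear of everything, and the job was handed in at about 15 s.

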